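# Open the battery well of a flight-sim control module

## Robot

A 7-joint arm with a two-finger parallel gripper is mounted at the origin on the work surface. World frame = base frame: x ahead of the robot, y to its left, z up, the work surface at z = 0. Lengths are in m, angles in degrees, forces in N, time in s.
With the tool pointing down it reaches from about 0.425 to 0.875 m from the base axis. Payload 4.7 kg.
Tool frame: the origin (TCP) lies at the very end of the fingers, on their centre line; the grasp point (between the pads) lies 19 mm behind it (env.grip_point_offset is the distance from the TCP to the grasp point, in m); z points along the fingers, y is the line along which they close (so a half turn about z gives the same grasp; the last joint's range is limited). The gripper opens to 87 mm and grips with 3 to 60 N. Pads are 19 mm wide; open, the fingers measure 117 mm over their backs; the gripper's body (75 mm by 190 mm) begins 51 mm behind the grasp point.
Start: joints at [-70.755, 18.392, -4.016, 83.108, 1.295, 78.541, -3.26], TCP at [0.206, 0.617, 0.223] pointing down, gripper open.
Joint ranges: [-163.93, 163.93], [-17.29, 119.83], [-79.2, 71.16], [3.27, 140.29], [-89.18, 269.18], [5.43, 117.66], [-154.24, 154.24]. Speed limits (degrees/s): [147.25, 147.25, 180, 180, 180, 180, 180].

## Interface

Orientations are given as [roll, pitch, yaw] about the fixed x, y, z axes, in that order (R = Rz(yaw) Ry(pitch) Rx(roll)).
In Python, from cell import env gives the robot as it stands.
- The arm moves only by the tool jog_arm, never from a script. Its argument "motion" is a list of rows, each an object of numbers: "x", "y", "z": the shift along the tool's x, y, z in cm; "ax", "ay", "az": the turn, a rotation vector about the tool's x, y, z in degrees. In form: [{"x": .., "y": .., "z": .., "ax": .., "ay": .., "az": ..}, ...]. A call has exactly 5 rows; each row shifts and turns the commanded pose from where the row before left it, along the tool's axes as they then stand; what a row does not reach is not made up. A row lasts 1/10 s, in which the tool goes at most 50 mm and 8.59 degrees, less where a joint would pass 70% of its speed; a pose out of reach is approached as far as the arm can. A call is refused whole if a number of a shift passes 5 or a number of a turn 8.59, either way. A call with a gripper value outside its range is refused whole. "claw" is the gripper command: -1 is shut, 1 is fully open, values between are in proportion, set as the call begins (left out, the last holds). The fingers move at their own pace and stop on an object; "squeeze" is the grip in N (left out, the last holds). Time passes only in rows, so rows that do not move let the fingers close, or fill a call up. It gives the time, the measured TCP pose, the force, the opening and the grip force at its end, in the units of the state.
- env.get_obs(): the state, without advancing time (a new reading comes with each control period).
- env.read_camera(name): name is "side" or "top" or "wrist"; returns the picture (420x560x3 uint8, red, green, blue); there is no depth.
- env.camera_params(name): a dict with "fx", "fy", "cx", "cy" (pixels), "k1" (the pictures are not rectified: a ray, as slopes to the right and down, at radius r is drawn at 1 + k1 r^2 times it, then the intrinsics apply), "extrinsics" (4x4, takes a point from world to camera coordinates). Camera axes: x right, y up, looking along -z (the intrinsics and any distortion apply to the point x, -y, -z); pixel columns grow to the right and rows downward; lengths in m; the calibration is good to about 2 mm. A picture is of the moment at which its call begins: read the wrist's pose just before it. camera_params takes no time and is no camera call; for the wrist camera it gives the pose at the moment of the call.
- env.sign_off(): hands the job in; it is judged then, once.
The state is a dict: "time_s": time; "qpos": joint angles; "joint_velocities": joint speeds; "effort": joint torques, N m; "tool_pos": TCP position; "tool_rot": TCP orientation; "force": force on the tool from outside, world axes, zero at the start; "wrist_torque": the same for the moment, N m; "grip_width": finger opening in m; "grasp_force": force on a finger pad.
Only numpy, scipy, OpenCV 4.12 (cv2) and the standard library are available. Lean on these libraries where they do the work, as an engineer would, in place of code of your own. Each camera call takes 0.05 s, during which the arm holds its last target. There are 200 camera calls.

## Task

Flip the module's hinged top lid all the way back so that it stays open, then unscrew the battery cap beneath it, counter-clockwise, feeling for the end of its thread without forcing it, and lift it out. Leave the cap lying in the parts tray, the lid still open, and the other things on the desk undisturbed.

Things in the scene. Friction and masses are not known exactly. Their poses are not given: they have to be found in the camera images.
- unit: Blue-topped black control module, fixed, 220 x 180 x 60 mm high. Origin on the axis of its round battery well at desk level, z up; it spans x -55 to +165 and y -90 to +90 mm in its frame, -x side towards the robot, turned by up to 20 degrees. Flat top at z = 60 mm; two grey selector knobs 18 mm high at x = 118, y = +-58 mm.
- lid (a joint): Angle of the flip-top lid: 0 = shut (level, hiding the cap), 2.3 = stop, leaning far back. It is light (40 g) on a nearly free hinge: below about 1.57 it falls shut, beyond that it falls open by itself to 2.3.
- lid_hinge (a point): Middle of the lid's hinge axis, which is parallel to the module's y; fixed to the module at its x = 51, y = 0, z = 96 mm. The hinge bracket below it, 36 mm wide, fills the module's x = 46 to 56 mm up to z = 94 mm.
- lid_tab (a point): Middle of the lid's finger tab, 92 mm from the hinge axis: a tongue 12 mm wide (along the axis), 8 mm thick, sticking out of the front edge of the 48 mm wide, 4 mm thick lid plate. The plate ends 18 mm from this point, the tongue's tip lies 14 mm the other way. Shut, it is 96 mm above the desk, nothing beneath for 36 mm. Pinched by its sides it pivots between the pads.
- cap: Black ribbed round screw cap, about 60 g: head 40 mm wide, 24 mm high; below it a stem 22 mm wide, 14 mm long, with a steel cross key (5 x 5 x 33.5 mm) that runs in a sloping track inside the ring. Origin on the axis at the underside of the head (64 to 67 mm above the desk when screwed in), z up along the axis. More than 30 N in all between cap and module damages it.
- cap_grip (a point): Point on the cap's axis at half the height of its head, 12 mm above the head's underside. A spring of about 4 N pushes the cap up; when let go unscrewed it pops up about 8 mm.
- well_mouth (a point): Centre of the well's aluminium ring (49 mm wide), on its top, 64 mm above the desk. The cap unscrews counter-clockwise from above, rising up to 4 mm: its key gets free after 28 to 74 degrees, different each time and hidden, then turns 10 degrees more to a springy stop (8 N m/rad, hard after 5 degrees). Midway, 5 degrees before the stop, it lifts straight out, 15 mm up; play 1.5 mm.
- tray: Grey open parts tray, fixed, to the left or to the right of the module: 130 x 130 mm outside, 24 mm high, walls and floor 3 mm thick. Origin at the centre of its underside, z up.
- trim_wheel: Spare black trim wheel lying flat, loose: ring of 104 mm outer and 72 mm inner diameter, 22 mm high. Origin at the centre of its underside. Not to be moved.
- cell: Steel battery cell standing upright, loose: 33 mm in diameter, 60 mm high. Origin at the centre of its underside. Not to be moved.
- driver: Screwdriver with a black handle, 160 mm long, lying on the desk. Origin at the underside of its middle. Not to be moved.
Not all that is in view belongs to the job. Leave any turquoise look-alike of the tray alone.

How it is judged (in metres and radians):
On the way, in this order (a step that is already met when the one before it is completed fails the run):
1. the lid is flipped back past 1.9 rad (value of joint lid above 1.9 rad), for 0.2 s.
2. the cap is out of the well, its stem above the ring (z of cap in the frame of unit above 0.079 m), for 0.1 s.
At the end, for the whole second after the job is handed in: The lid stands open beyond 1.9 rad; the cap lies at rest (under 0.03 m/s) inside the tray: the middle of its head within 58 mm of the tray's centre along both tray axes and less than 36 mm above the desk (value of joint lid above 1.9 rad and x of cap_grip in the frame of tray between -0.058 and 0.058 m and y of cap_grip in the frame of tray between -0.058 and 0.058 m and z of cap_grip in the frame of tray below 0.036 m and linear speed of cap below 0.03 m/s); the robot touches nothing.
It fails at once if the cap is forced: more than 30 N in all between the cap and the module (contact force between cap and unit above 30 N).
It fails at once if the trim wheel is moved by more than 30 mm (distance of trim_wheel from where it was at the start of the episode above 0.03 m).
It fails at once if the battery cell is moved by more than 30 mm (distance of cell from where it was at the start of the episode above 0.03 m).
It fails at once if the screwdriver is moved by more than 30 mm (distance of driver from where it was at the start of the episode above 0.03 m).
It also fails if it takes over 72 s, if anything falls off the work surface, if the arm or the gripper's body presses on something with over 40 N, if the wrist force passes 120 N, or if a joint passes its speed limit or range.

## Working session

There is one attempt and no reset: what is moved stays moved. The work goes in short steps, Python scripts to look and compute and a tool call to move; the robot and the scene stay as the last step left them, time stands still between calls to the robot, and variables do not carry over. Pictures are saved under pics/ and viewed, at most 10 in all, crops included, and the job is handed in when it is done.

Besides the shell and the picture viewer there is one more tool, called after "Call:" by a JSON object that holds its "name" and its "arguments", one argument or row to a line. jog_arm: Moves the arm, as the interface text tells. Its arguments: {"type":"object","properties":{"motion":{"type":"array"},"claw":{"type":"number"},"squeeze":{"type":"number"}},"required":["motion"]}

```bash
ls; mkdir -p pics; python3 - <<'E'
from cell import env
import cv2,numpy as np
print(env.get_obs())
a=env.read_camera("top");b=env.read_camera("side")
cv2.imwrite("pics/top0.png",a[:,:,::-1]);cv2.imwrite("pics/side0.png",b[:,:,::-1])
for n in("top","side"):print(env.camera_params(n))
E
```

```text
pics
{'time_s': 0.0, 'qpos': array([-70.75570464,  18.43873725,  -4.01545377,  83.17426928,
         1.29603469,  78.54114861,  -3.26121702]), 'joint_velocities': array([ 0.00449244, -0.14700778, -0.05667618, -0.01089074, -0.00732232,
        0.03365784, -0.0004425 ]), 'effort': array([-4.84288521e-04, -4.91303623e+01, -4.04192191e-01, -3.12518585e+01,
       -6.37948955e-02,  4.42772184e-02,  1.90693208e-04]), 'tool_pos': array([0.20544513, 0.61609747, 0.22147071]), 'tool_rot': array([-1.79891145e+02,  6.79421363e-03,  1.61564362e+02]), 'force': array([0.46019444, 0.01391884, 0.48469734]), 'wrist_torque': array([ 0.04365355, -0.00315442,  0.00667177]), 'grasp_force': 0.0, 'grip_width': 0.08680664733243335}
{'fx': 392.48384771693287, 'fy': 392.48384771693287, 'cx': 280.8183031550202, 'cy': 206.39618917765748, 'k1': -0.07157271920276055, 'extrinsics': array([[ 0.02354914, -0.99922001, -0.0316986 ,  0.00115078],
       [ 0.99604971,  0.02073535,  0.08634247, -0.49682635],
       [-0.08561784, -0.03360667,  0.9957611 , -0.89565269],
       [ 0.        ,  0.        ,  0.        ,  1.        ]])}
{'fx': 388.329118679089, 'fy': 388.329118679089, 'cx': 277.94543365079187, 'cy': 200.58110492669928, 'k1': -0.10484983442623683, 'extrinsics': array([[ 0.94494926, -0.3264684 , -0.02211986, -0.47495797],
       [ 0.18560352,  0.47909358,  0.85791647, -0.1389223 ],
       [-0.26948514, -0.81479305,  0.51331281, -0.8118011 ],
       [ 0.        ,  0.        ,  0.        ,  1.        ]])}
```

View pics/top0.png

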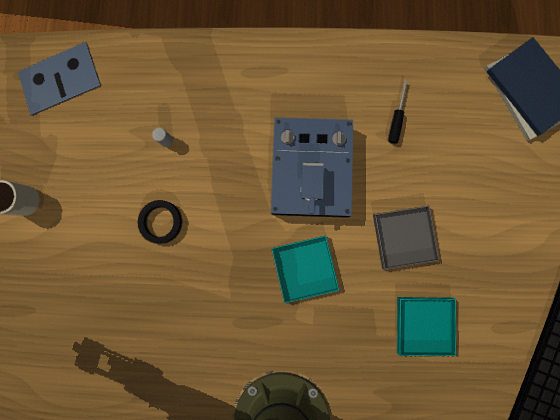

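View pics/side0.png

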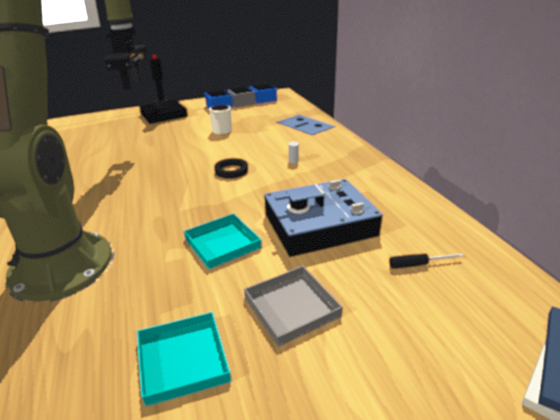

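The top view shows the module at about (313,167), with its lid and tab pointing down at (312,205) towards the robot. The tray candidates are grey (407,238), turquoise (308,270) and turquoise (427,327). Only the grey one fits the description. The wheel is at (160,222), the cell at (163,135) and the driver at (398,115), and all three are clear of the path. I'll confirm with one enlarged crop and measure there.

```bash
cat > h.py <<'E'
import numpy as np,cv2
from cell import env
def px2w(p,P,u,v,z):
    d=np.array([(u-p["cx"])/p["fx"],(v-p["cy"])/p["fy"]]);s=d.copy()
    for _ in range(20): s=d/(1+p["k1"]*(s@s))
    E=P;R=E[:3,:3];t=E[:3,3]
    c=-R.T@t;r=R.T@np.array([s[0],-s[1],-1.])
    return c+r*(z-c[2])/r[2]
def w2px(p,w):
    q=p["extrinsics"]@np.append(w,1);s=np.array([q[0],-q[1]])/-q[2]
    s=s*(1+p["k1"]*(s@s));return s[0]*p["fx"]+p["cx"],s[1]*p["fy"]+p["cy"]
def W(n,u,v,z):
    p=env.camera_params(n);return px2w(p,p["extrinsics"],u,v,z)
E
python3 - <<'E'
from h import *
a=cv2.imread("pics/top0.png")
c=cv2.resize(a[105:285,260:450],None,fx=4,fy=4,interpolation=cv2.INTER_CUBIC)[:600]
c=cv2.resize(a[110:276,265:450],None,fx=3.6,fy=3.6,interpolation=cv2.INTER_CUBIC)
cv2.imwrite("pics/crop0.png",c)
hsv=cv2.cvtColor(a,cv2.COLOR_BGR2HSV)
print(hsv[180,285],hsv[240,407],hsv[208,410],hsv[250,320])
m=cv2.inRange(hsv,(100,60,60),(125,255,255));m[:,:250]=0;m[:,380:]=0;m[:110]=0;m[225:]=0
k=cv2.findContours(m,0,2)[0];k=max(k,key=cv2.contourArea)
r=cv2.minAreaRect(k);bp=cv2.boxPoints(r);print(r)
for q in bp: print(q,W("top",*q,0.06)[:2])
c_=np.array([W("top",*q,0.06)[:2] for q in bp]);print("centre",c_.mean(0),np.linalg.norm(c_-np.roll(c_,1,0),axis=1))
for z,n in((0.024,'tray')):
    t=np.array([W("top",*q,z)[:2] for q in[(374,213),(432,206),(441,262),(384,270)]]);print(n,t,t.mean(0),np.linalg.norm(t-np.roll(t,1,0),axis=1))
E
```

```text
[109  70  98] [15 25 82] [16 96 93] [ 87 225 121]
((312.1296081542969, 166.592041015625), (78.96585083007812, 95.4293212890625), 1.6846843957901)
[271.261  213.1253] [0.47781946 0.03190468]
[274.06653 117.73725] [0.69704781 0.03116985]
[352.99823 120.05878] [ 0.69451457 -0.1492343 ]
[350.1927  215.44684] [ 0.47636482 -0.1441042 ]
centre [ 0.58643666 -0.05756599] [0.17601489 0.21922958 0.18042193 0.21821006]Traceback (most recent call last):
  File "<stdin>", line 13, in <module>
TypeError: cannot unpack non-iterable float object
```

View pics/crop0.png

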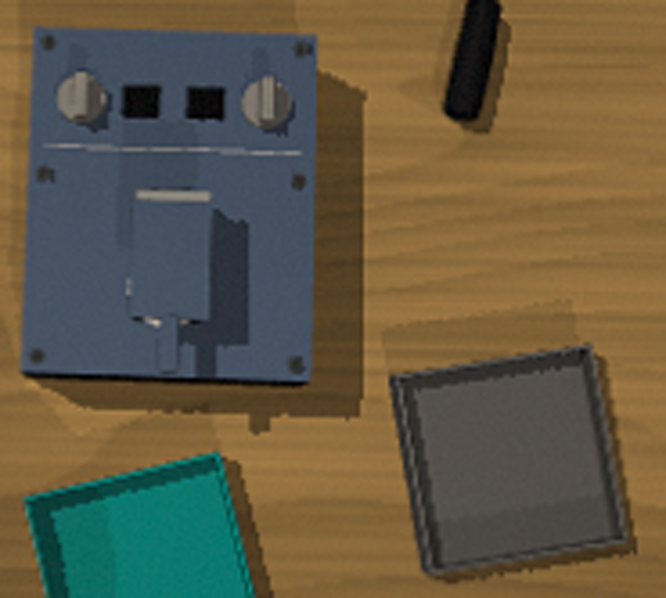

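The crop confirms it: a grey tray with corners near crop (392,377)–(630,545), and the lid's hinge strip at crop (173,195) with the tab at crop (168,345). I'll plan the approach next.

```bash
cat >> h.py <<'E'
from scipy.spatial.transform import Rotation as Ro
def go(t,yaw=None,n=5):
    "delta from the measured pose to world target (m), as n equal rows (turn interpolated)"
    o=env.get_obs();p=np.array(o["tool_pos"]);r=Ro.from_euler("xyz",o["tool_rot"],degrees=True)
    y0=o["tool_rot"][2];dy=0 if yaw is None else (yaw-y0+180)%360-180
    d=(np.array(t)-p)/n
    print("from",p.round(4),o["tool_rot"].round(1),"t",round(o["time_s"],2))
    for i in range(n):
        R=Ro.from_euler("z",dy*i/n,degrees=True)*r
        print((R.inv().apply(d)*100).round(2),"az",round(-dy/n,2))
def st():
    o=env.get_obs();print(round(o["time_s"],2),np.round(o["tool_pos"],4),np.round(o["tool_rot"],1),"F",np.round(o["force"],2),"M",np.round(o["wrist_torque"],3),"w",round(o["grip_width"],4),"g",round(o["grasp_force"],1))
E
python3 - <<'E'
from h import *
t=np.array([W("top",*q,.024)[:2] for q in[(374,213),(432,206),(441,262),(384,270)]]);print('tray',t.mean(0),np.linalg.norm(t-np.roll(t,1,0),axis=1))
print("hinge,tab seen",W("top",313,164.5,.097),W("top",311.7,205.8,.1))
go((.40,.36,.23),165,8)
E
```

```text
tray [ 0.43020977 -0.28314375] [0.13282099 0.13676542 0.13069208 0.13347311]
hinge,tab seen [ 0.58248143 -0.05779165  0.097     ] [ 0.49257631 -0.05629937  0.1       ]
from [0.2055 0.6162 0.2216] [-179.9    0.   161.6] t 0.1
[-3.32 -2.27 -0.1 ] az -0.43
[-3.3  -2.29 -0.1 ] az -0.43
[-3.28 -2.32 -0.1 ] az -0.43
[-3.27 -2.34 -0.1 ] az -0.43
[-3.25 -2.37 -0.1 ] az -0.43
[-3.23 -2.39 -0.1 ] az -0.43
[-3.21 -2.42 -0.1 ] az -0.43
[-3.2  -2.44 -0.1 ] az -0.43
```

Call:
{"name": "jog_arm", "arguments": {
  "motion": [
    {"x":-3.3,"y":-2.3,"z":-0.1,"az":-0.4},
    {"x":-3.3,"y":-2.3,"z":-0.1,"az":-0.4},
    {"x":-3.3,"y":-2.3,"z":-0.1,"az":-0.4},
    {"x":-3.3,"y":-2.3,"z":-0.1,"az":-0.4},
    {"x":-3.3,"y":-2.3,"z":-0.1,"az":-0.4}
  ],
  "claw": 1,
  "squeeze": 8
}}

```text
$.motion[0]: bad value
```

```bash
python3 - <<'E'
from h import *
st();go((.485,-.057,.16),179.3,10)
E
```

```text
0.1 [0.2055 0.6162 0.2216] [-179.9    0.   161.6] F [0.33 0.27 0.44] M [-0.011 -0.033 -0.036] w 0.0869 g 0.0
from [0.2055 0.6162 0.2216] [-179.9    0.   161.6] t 0.1
[-4.78 -5.5   0.63] az -1.77
[-4.61 -5.65  0.63] az -1.77
[-4.43 -5.79  0.63] az -1.77
[-4.25 -5.92  0.63] az -1.77
[-4.06 -6.05  0.63] az -1.77
[-3.88 -6.17  0.63] az -1.77
[-3.68 -6.29  0.63] az -1.77
[-3.49 -6.4   0.63] az -1.77
[-3.29 -6.51  0.63] az -1.77
[-3.08 -6.6   0.63] az -1.77
```

Call:
{"name": "jog_arm", "arguments": {
  "motion": [
    {"x":-3.3,"y":-2.3,"z":-0.1,"ax":0,"ay":0,"az":-0.4},
    {"x":-3.3,"y":-2.3,"z":-0.1,"ax":0,"ay":0,"az":-0.4},
    {"x":-3.3,"y":-2.3,"z":-0.1,"ax":0,"ay":0,"az":-0.4},
    {"x":-3.3,"y":-2.3,"z":-0.1,"ax":0,"ay":0,"az":-0.4},
    {"x":-3.3,"y":-2.3,"z":-0.1,"ax":0,"ay":0,"az":-0.4}
  ],
  "claw": 1,
  "squeeze": 8
}}

```text
time_s: 0.6
tool_pos: [0.3287, 0.4554, 0.2272]
tool_rot: [-180.0, -0.0, 163.6]
force: [0.7, -0.2, 0.3]
grip_width: 0.0869
grasp_force: 0.0
```

```bash
python3 - <<'E'
from h import *
st();go((.485,-.057,.16),179.3,10)
E
```

```text
0.6 [0.3287 0.4554 0.2272] [-180.    -0.   163.6] F [ 0.69 -0.2   0.28] M [-0.024 -0.046  0.03 ] w 0.0869 g 0.0
from [0.3287 0.4554 0.2272] [-180.    -0.   163.6] t 0.6
[-2.95 -4.47  0.67] az -1.57
[-2.82 -4.55  0.67] az -1.57
[-2.7  -4.63  0.67] az -1.57
[-2.57 -4.7   0.67] az -1.57
[-2.44 -4.77  0.67] az -1.57
[-2.31 -4.83  0.67] az -1.57
[-2.18 -4.9   0.67] az -1.57
[-2.04 -4.95  0.67] az -1.57
[-1.9  -5.01  0.67] az -1.57
[-1.77 -5.06  0.67] az -1.57
```

Call:
{"name": "jog_arm", "arguments": {
  "motion": [
    {"x":-2.5,"y":-4.0,"z":0.3,"ax":0,"ay":0,"az":-1.5},
    {"x":-2.5,"y":-4.0,"z":0.3,"ax":0,"ay":0,"az":-1.5},
    {"x":-2.5,"y":-4.0,"z":0.3,"ax":0,"ay":0,"az":-1.5},
    {"x":-2.5,"y":-4.0,"z":0.3,"ax":0,"ay":0,"az":-1.5},
    {"x":-2.5,"y":-4.0,"z":0.3,"ax":0,"ay":0,"az":-1.5}
  ]
}}

```text
time_s: 1.1
tool_pos: [0.4031, 0.2316, 0.2122]
tool_rot: [180.0, -0.0, 171.1]
force: [0.8, 0.7, 1.0]
grip_width: 0.087
grasp_force: 0.0
```

```bash
python3 - <<'E'
from h import *
st();go((.485,-.057,.16),179.3,6)
E
```

```text
1.1 [0.4031 0.2316 0.2122] [180.   -0.  171.1] F [0.81 0.69 0.98] M [0.022 0.001 0.031] w 0.087 g 0.0
from [0.4031 0.2316 0.2122] [180.   -0.  171.1] t 1.1
[-2.09 -4.54  0.87] az -1.36
[-1.98 -4.59  0.87] az -1.36
[-1.87 -4.64  0.87] az -1.36
[-1.76 -4.68  0.87] az -1.36
[-1.65 -4.72  0.87] az -1.36
[-1.54 -4.76  0.87] az -1.36
```

Call:
{"name": "jog_arm", "arguments": {
  "motion": [
    {"x":-2.0,"y":-4.5,"z":0.5,"ax":0,"ay":0,"az":-1.6},
    {"x":-1.9,"y":-4.5,"z":0.5,"ax":0,"ay":0,"az":-1.6},
    {"x":-1.8,"y":-4.5,"z":0.5,"ax":0,"ay":0,"az":-1.6},
    {"x":-1.7,"y":-4.5,"z":0.5,"ax":0,"ay":0,"az":-1.6},
    {"x":-1.6,"y":-4.5,"z":0.5,"ax":0,"ay":0,"az":-1.6}
  ]
}}

```text
time_s: 1.6
tool_pos: [0.47, -0.0013, 0.1873]
tool_rot: [180.0, 0.0, 179.1]
force: [0.4, 1.0, -0.5]
grip_width: 0.0872
grasp_force: 0.0
```

```bash
python3 - <<'E'
from h import *
st();go((.485,-.057,.14),179.3,5)
E
```

```text
1.6 [ 0.47   -0.0013  0.1873] [180.    0.  179.1] F [ 0.4   0.96 -0.46] M [ 0.076 -0.066  0.004] w 0.0872 g 0.0
from [ 0.47   -0.0013  0.1873] [180.    0.  179.1] t 1.6
[-0.32 -1.11  0.95] az -0.03
[-0.32 -1.11  0.95] az -0.03
[-0.32 -1.11  0.95] az -0.03
[-0.32 -1.11  0.95] az -0.03
[-0.31 -1.11  0.95] az -0.03
```

Call:
{"name": "jog_arm", "arguments": {
  "motion": [
    {"x":-0.5,"y":-1.9,"z":0.8,"ax":0,"ay":0,"az":0},
    {"x":-0.5,"y":-1.9,"z":0.8,"ax":0,"ay":0,"az":0},
    {"x":-0.5,"y":-1.8,"z":0.8,"ax":0,"ay":0,"az":0},
    {"x":0,"y":0,"z":0.8,"ax":0,"ay":0,"az":0},
    {"x":0,"y":0,"z":0.8,"ax":0,"ay":0,"az":0}
  ]
}}

```text
time_s: 2.1
tool_pos: [0.4838, -0.055, 0.1468]
tool_rot: [180.0, -0.0, 179.0]
force: [-0.2, -0.0, -0.6]
grip_width: 0.087
grasp_force: 0.0
```

```bash
python3 - <<'E'
from h import *
st();p=env.camera_params("wrist")
a=env.read_camera("wrist")[:,:,::-1].copy()
yaw=np.radians(-.7);hx=np.array([np.cos(yaw),np.sin(yaw),0]);hy=np.array([-np.sin(yaw),np.cos(yaw),0]);O=np.array([.5315,-.057,0])
def U(x,y,z):return O+hx*x+hy*y+[0,0,z]
for q in[(51,0,96),(-41,0,100),(-55,6,100),(-55,-6,100),(-23,24,98),(-23,-24,98),(0,0,64),(-55,90,60),(-55,-90,60)]:
    u=w2px(p,U(*np.array(q)/1000));print(q,np.round(u))
    if abs(u[0])<2000 and abs(u[1])<2000: cv2.drawMarker(a,(int(u[0]),int(u[1])),(0,0,255),0,10)
cv2.imwrite("pics/w1.png",a)
go((.4855,-.057,.077),179.3,5)
E
```

```text
2.1 [ 0.4838 -0.055   0.1468] [180.  -0. 179.] F [-0.17 -0.03 -0.58] M [0.01  0.021 0.026] w 0.087 g 0.0
(51, 0, 96) [280. 340.]
(-41, 0, 100) [279. 234.]
(-55, 6, 100) [288. 215.]
(-55, -6, 100) [271. 215.]
(-23, 24, 98) [313. 256.]
(-23, -24, 98) [246. 256.]
(0, 0, 64) [280. 264.]
(-55, 90, 60) [391. 199.]
(-55, -90, 60) [168. 200.]
from [ 0.4829 -0.0543  0.1455] [180.   -0.2 179.1] t 2.15
[-0.06 -0.05  1.37] az -0.04
[-0.06 -0.05  1.37] az -0.04
[-0.06 -0.05  1.37] az -0.04
[-0.06 -0.05  1.37] az -0.04
[-0.06 -0.05  1.37] az -0.04
```

View pics/w1.png

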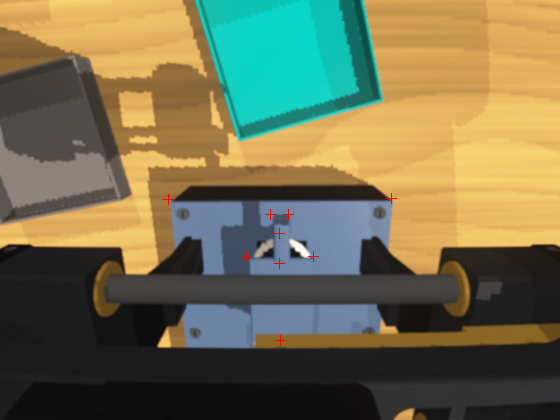

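The wrist view shows the tab tip at (281,215) and the module's front corners at (172,200) and (392,200). All are within about 2 mm of my model, so I'm descending.

Call:
{"name": "jog_arm", "arguments": {
  "motion": [
    {"x":-0.1,"y":-0.1,"z":1.4,"ax":0,"ay":0,"az":0},
    {"x":-0.1,"y":-0.1,"z":1.4,"ax":0,"ay":0,"az":0},
    {"x":0,"y":0,"z":1.4,"ax":0,"ay":0,"az":0},
    {"x":0,"y":0,"z":1.4,"ax":0,"ay":0,"az":0},
    {"x":0,"y":0,"z":1.2,"ax":0,"ay":0,"az":0}
  ]
}}

```text
time_s: 2.65
tool_pos: [0.4855, -0.0574, 0.0779]
tool_rot: [-180.0, -0.1, 179.1]
force: [-0.2, 0.2, 0.0]
grip_width: 0.087
grasp_force: 0.0
```

Call:
{"name": "jog_arm", "arguments": {
  "motion": [
    {"x":0,"y":0,"z":0,"ax":0,"ay":0,"az":0},
    {"x":0,"y":0,"z":0,"ax":0,"ay":0,"az":0},
    {"x":0,"y":0,"z":0,"ax":0,"ay":0,"az":0},
    {"x":0,"y":0,"z":0,"ax":0,"ay":0,"az":0},
    {"x":0,"y":0,"z":0,"ax":0,"ay":0,"az":0}
  ],
  "claw": -1,
  "squeeze": 8
}}

```text
time_s: 3.15
tool_pos: [0.4866, -0.0576, 0.0801]
tool_rot: [180.0, 0.1, 179.1]
force: [0.1, -0.2, 0.0]
grip_width: 0.0549
grasp_force: 0.0
```

Call:
{"name": "jog_arm", "arguments": {
  "motion": [
    {"x":0,"y":0,"z":0.2,"ax":0,"ay":0,"az":0},
    {"x":0,"y":0,"z":0,"ax":0,"ay":0,"az":0},
    {"x":0,"y":0,"z":0,"ax":0,"ay":0,"az":0},
    {"x":0,"y":0,"z":0,"ax":0,"ay":0,"az":0},
    {"x":0,"y":0,"z":0,"ax":0,"ay":0,"az":0}
  ]
}}

```text
time_s: 3.65
tool_pos: [0.4861, -0.0571, 0.0776]
tool_rot: [179.9, 0.0, 179.1]
force: [0.5, 8.2, -0.9]
grip_width: 0.0148
grasp_force: 4.7
```

Call:
{"name": "jog_arm", "arguments": {
  "motion": [
    {"x":0,"y":0,"z":0,"ax":0,"ay":0,"az":0},
    {"x":0,"y":0,"z":0,"ax":0,"ay":0,"az":0},
    {"x":0,"y":0,"z":0,"ax":0,"ay":0,"az":0},
    {"x":0,"y":0,"z":0,"ax":0,"ay":0,"az":0},
    {"x":0,"y":0,"z":0,"ax":0,"ay":0,"az":0}
  ]
}}

```text
time_s: 4.15
tool_pos: [0.4861, -0.0553, 0.0775]
tool_rot: [179.8, -0.0, 179.1]
force: [0.2, 5.1, 0.4]
grip_width: 0.0118
grasp_force: 8.0
```

```bash
python3 - <<'E'
from h import *
st()
o=env.get_obs();g=o["tool_pos"]+np.array([0,0,.019]);H=np.array([.582,-.0576,.096]);r=np.hypot(g[0]-H[0],g[2]-H[2]);a0=np.arctan2(g[2]-H[2],H[0]-g[0]);print(r,a0)
A=np.linspace(a0,1.8,16);P=np.c_[-r*np.cos(A),r*np.sin(A)];d=np.diff(P,axis=0)*100
print(np.c_[-d[:,0],-d[:,1]].round(2).tolist())
E
```

```text
4.15 [ 0.4861 -0.0553  0.0775] [179.8  -0.  179.1] F [0.19 5.08 0.35] M [1.134 0.051 0.01 ] w 0.0118 g 8.0
0.09590448305136214 0.005611319037349184
[[-0.07, -1.14], [-0.21, -1.13], [-0.34, -1.09], [-0.47, -1.04], [-0.59, -0.98], [-0.71, -0.9], [-0.81, -0.81], [-0.9, -0.71], [-0.98, -0.6], [-1.04, -0.48], [-1.09, -0.35], [-1.13, -0.22], [-1.14, -0.08], [-1.15, 0.06], [-1.13, 0.19]]
```

Gripped: 11.8 mm, which matches the 12 mm tab. Next I'll swing it along the arc.

Call:
{"name": "jog_arm", "arguments": {
  "motion": [
    {"x":-0.07,"y":0.15,"z":-1.14,"ax":0,"ay":0,"az":0},
    {"x":-0.21,"y":0,"z":-1.13,"ax":0,"ay":0,"az":0},
    {"x":-0.34,"y":0,"z":-1.09,"ax":0,"ay":0,"az":0},
    {"x":-0.47,"y":0,"z":-1.04,"ax":0,"ay":0,"az":0},
    {"x":-0.59,"y":0,"z":-0.98,"ax":0,"ay":0,"az":0}
  ]
}}

```text
time_s: 4.65
tool_pos: [0.5031, -0.0554, 0.1325]
tool_rot: [179.9, -0.0, 179.1]
force: [-0.6, 4.7, -1.1]
grip_width: 0.0119
grasp_force: 8.0
```

Call:
{"name": "jog_arm", "arguments": {
  "motion": [
    {"x":-0.71,"y":0,"z":-0.9,"ax":0,"ay":0,"az":0},
    {"x":-0.81,"y":0,"z":-0.81,"ax":0,"ay":0,"az":0},
    {"x":-0.9,"y":0,"z":-0.71,"ax":0,"ay":0,"az":0},
    {"x":-0.98,"y":0,"z":-0.6,"ax":0,"ay":0,"az":0},
    {"x":-1.04,"y":0,"z":-0.48,"ax":0,"ay":0,"az":0}
  ]
}}

```text
time_s: 5.15
tool_pos: [0.5481, -0.0559, 0.1673]
tool_rot: [179.9, 0.0, 179.1]
force: [-0.3, 4.3, -1.9]
grip_width: 0.0118
grasp_force: 8.0
```

Call:
{"name": "jog_arm", "arguments": {
  "motion": [
    {"x":-1.09,"y":0,"z":-0.35,"ax":0,"ay":0,"az":0},
    {"x":-1.13,"y":0,"z":-0.22,"ax":0,"ay":0,"az":0},
    {"x":-1.14,"y":0,"z":-0.08,"ax":0,"ay":0,"az":0},
    {"x":-1.15,"y":0,"z":0.06,"ax":0,"ay":0,"az":0},
    {"x":-1.13,"y":0,"z":0.19,"ax":0,"ay":0,"az":0}
  ]
}}

```text
time_s: 5.65
tool_pos: [0.604, -0.0566, 0.1703]
tool_rot: [179.9, -0.1, 179.1]
force: [-1.4, 5.1, -3.2]
grip_width: 0.0122
grasp_force: 8.0
```

```bash
python3 - <<'E'
from h import *
st()
E
```

```text
5.65 [ 0.604  -0.0566  0.1703] [ 1.799e+02 -1.000e-01  1.791e+02] F [-1.37  5.14 -3.2 ] M [1.087 0.409 0.009] w 0.0122 g 8.0
```

Call:
{"name": "jog_arm", "arguments": {
  "motion": [
    {"x":0,"y":0,"z":0,"ax":0,"ay":0,"az":0},
    {"x":0,"y":0,"z":0,"ax":0,"ay":0,"az":0},
    {"x":0,"y":0,"z":0,"ax":0,"ay":0,"az":0},
    {"x":0,"y":0,"z":-1,"ax":0,"ay":0,"az":0},
    {"x":0,"y":0,"z":-2,"ax":0,"ay":0,"az":0}
  ],
  "claw": 0.4
}}

```text
time_s: 6.15
tool_pos: [0.6025, -0.0586, 0.2002]
tool_rot: [-180.0, -0.1, 179.0]
force: [0.4, -0.4, 0.7]
grip_width: 0.0441
grasp_force: 0.0
```

Call:
{"name": "jog_arm", "arguments": {
  "motion": [
    {"x":2,"y":0,"z":-2,"ax":0,"ay":0,"az":4},
    {"x":3,"y":0,"z":0,"ax":0,"ay":0,"az":8},
    {"x":3,"y":0,"z":0,"ax":0,"ay":0,"az":8},
    {"x":3,"y":-1.0,"z":0,"ax":0,"ay":0,"az":8},
    {"x":3,"y":-2,"z":0,"ax":0,"ay":0,"az":8}
  ]
}}

```text
time_s: 6.65
tool_pos: [0.4563, -0.05, 0.2212]
tool_rot: [179.9, 0.1, 142.8]
force: [-1.0, -0.6, 0.6]
grip_width: 0.0604
grasp_force: 0.0
```

```bash
python3 - <<'E'
from h import *
st()
a=env.read_camera("top")[:,:,::-1].copy();b=env.read_camera("side")[:,:,::-1].copy()
A=cv2.resize(a[100:290,230:450],(660,570),interpolation=2)
cv2.imwrite("pics/top2.png",np.hstack([cv2.resize(a[100:260,250:400],None,fx=2.6,fy=2.6),cv2.resize(b[130:290,230:380],None,fx=2.6,fy=2.6)]))
E
```

```text
6.65 [ 0.4563 -0.05    0.2212] [1.799e+02 1.000e-01 1.428e+02] F [-0.95 -0.59  0.62] M [-0.031  0.024 -0.013] w 0.0604 g 0.0
```

View pics/top2.png

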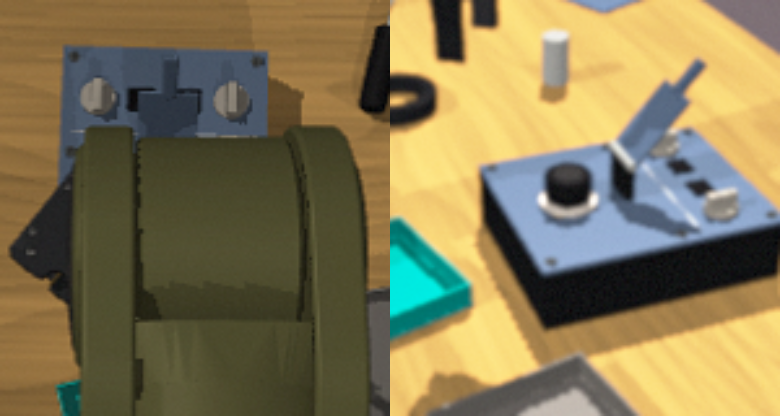

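The lid stands open, leaning back in the right half, and the cap in its ring is visible at crop (569,185). I'll check the cap centre with the wrist camera.

```bash
python3 - <<'E'
from h import *
ps=env.camera_params("side")
print("side pred ring",w2px(ps,(.5315,-.057,.064)),"top of cap",w2px(ps,(.5315,-.057,.089)))
p=env.camera_params("wrist");a=env.read_camera("wrist")[:,:,::-1].copy();st()
cv2.imwrite("pics/w2raw.png",a)
for z in(.064,.089):
    u=w2px(p,(.5315,-.057,z));print(u);cv2.drawMarker(a,(int(u[0]),int(u[1])),(0,0,255),0,10)
np.save("w2.npy",p["extrinsics"])
cv2.imwrite("pics/w2.png",a)
E
```

```text
side pred ring (np.float64(297.6615270728091), np.float64(206.20026495519056)) top of cap (np.float64(297.7061441936095), np.float64(196.6345037991851))
6.8 [ 0.4561 -0.0505  0.2216] [179.8   0.  143.1] F [0.78 0.21 0.91] M [-0.006 -0.041  0.061] w 0.061 g 0.0
(np.float64(319.5612559263962), np.float64(247.475183836045))
(np.float64(322.46920498764774), np.float64(257.5772783950897))
```

View pics/w2.png

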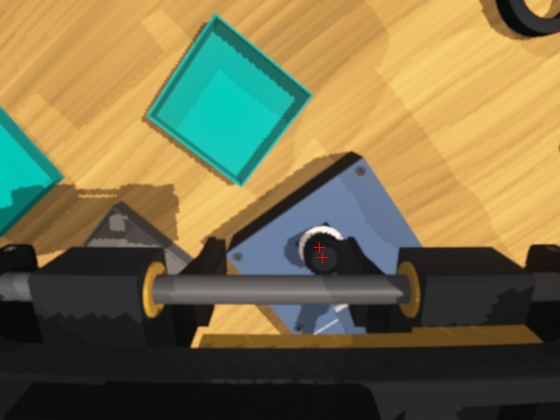

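Cap at about (322,250), and the ring's left and top edges fit the predicted centre within 2 mm. Moving over it.

```bash
python3 - <<'E'
from h import *
go((.5315,-.057,.115),137,5)
E
```

```text
from [ 0.4561 -0.0505  0.2216] [179.8   0.  143.1] t 6.8
[-1.28  0.79  2.14] az 1.21
[-1.27  0.82  2.14] az 1.21
[-1.25  0.85  2.14] az 1.21
[-1.23  0.87  2.14] az 1.21
[-1.21  0.9   2.14] az 1.21
```

Call:
{"name": "jog_arm", "arguments": {
  "motion": [
    {"x":-1.6,"y":1.0,"z":1.5,"ax":0,"ay":0,"az":1.2},
    {"x":-1.6,"y":1.1,"z":2.0,"ax":0,"ay":0,"az":1.2},
    {"x":-1.6,"y":1.1,"z":2.1,"ax":0,"ay":0,"az":1.2},
    {"x":-1.4,"y":1.1,"z":2.1,"ax":0,"ay":0,"az":1.2},
    {"x":0,"y":0,"z":2.5,"ax":0,"ay":0,"az":1.2}
  ]
}}

```text
time_s: 7.3
tool_pos: [0.5363, -0.0559, 0.1185]
tool_rot: [179.9, 0.3, 137.1]
force: [0.6, 0.2, -0.1]
grip_width: 0.0611
grasp_force: 0.0
```

Call:
{"name": "jog_arm", "arguments": {
  "motion": [
    {"x":0,"y":0,"z":0,"ax":0,"ay":0,"az":0},
    {"x":0,"y":0,"z":0,"ax":0,"ay":0,"az":0},
    {"x":0,"y":0,"z":0,"ax":0,"ay":0,"az":0},
    {"x":0,"y":0,"z":0,"ax":0,"ay":0,"az":0},
    {"x":0,"y":0,"z":0,"ax":0,"ay":0,"az":0}
  ]
}}

```text
time_s: 7.8
tool_pos: [0.533, -0.0552, 0.1196]
tool_rot: [179.9, 0.1, 137.1]
force: [0.8, 1.2, -0.5]
grip_width: 0.0611
grasp_force: 0.0
```

```bash
python3 - <<'E'
from h import *
st();p=env.camera_params("wrist");a=env.read_camera("wrist")[:,:,::-1].copy()
for z in(.064,.089):
    for dx,dy in((0,0),(.02,0),(-.02,0),(0,.02),(0,-.02)):
        u=w2px(p,(.5315+dx,-.057+dy,z));a[int(u[1])%420,int(u[0])%560]=(0,0,255)
    print(w2px(p,(.5315,-.057,z)))
cv2.imwrite("pics/w3.png",cv2.resize(a[180:420,160:420],None,fx=2.3,fy=2.3,interpolation=0))
go((.5315,-.057,.067),137,5)
E
```

```text
7.8 [ 0.533  -0.0552  0.1196] [1.799e+02 1.000e-01 1.371e+02] F [ 0.75  1.23 -0.5 ] M [-0.037 -0.015 -0.048] w 0.0611 g 0.0
(np.float64(277.06919123016195), np.float64(220.66957552497223))
(np.float64(276.67164271847867), np.float64(233.4945902070881))
from [ 0.5329 -0.0551  0.1193] [179.9   0.  137.1] t 7.85
[-0.01 -0.05  1.05] az 0.02
[-0.01 -0.05  1.05] az 0.02
[-0.01 -0.05  1.05] az 0.02
[-0.01 -0.05  1.05] az 0.02
[-0.01 -0.05  1.05] az 0.02
```

View pics/w3.png

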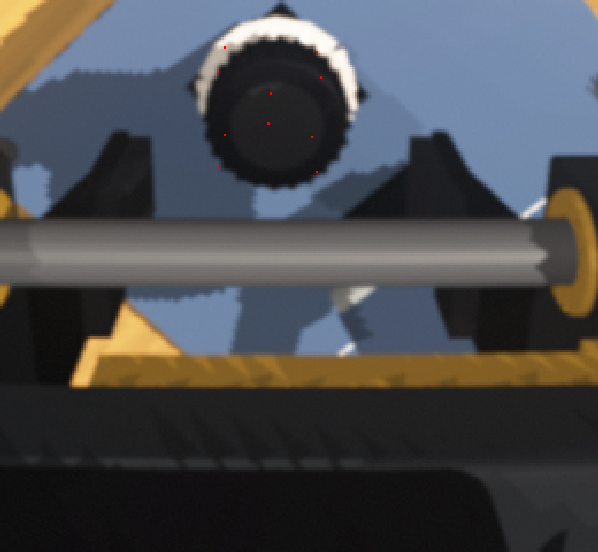

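The cap head is centred at crop (278,125) between the fingertips (152 and 411, midpoint 281), so it sits centred to about 1 mm. Going straight down.

Call:
{"name": "jog_arm", "arguments": {
  "motion": [
    {"x":-0.1,"y":0,"z":1.0,"ax":0,"ay":0,"az":0},
    {"x":0,"y":0,"z":1.0,"ax":0,"ay":0,"az":0},
    {"x":0,"y":0,"z":1.0,"ax":0,"ay":0,"az":0},
    {"x":0,"y":0,"z":1.0,"ax":0,"ay":0,"az":0},
    {"x":0,"y":0,"z":1.0,"ax":0,"ay":0,"az":0}
  ]
}}

```text
time_s: 8.35
tool_pos: [0.5327, -0.0559, 0.0671]
tool_rot: [-180.0, -0.0, 137.1]
force: [-1.1, -0.4, 0.4]
grip_width: 0.0609
grasp_force: 0.0
```

Call:
{"name": "jog_arm", "arguments": {
  "motion": [
    {"x":0,"y":0,"z":0,"ax":0,"ay":0,"az":0},
    {"x":0,"y":0,"z":0,"ax":0,"ay":0,"az":0},
    {"x":0,"y":0,"z":0,"ax":0,"ay":0,"az":0},
    {"x":0,"y":0,"z":0,"ax":0,"ay":0,"az":0},
    {"x":0,"y":0,"z":0,"ax":0,"ay":0,"az":0}
  ],
  "claw": -1,
  "squeeze": 10
}}

```text
time_s: 8.85
tool_pos: [0.5335, -0.056, 0.0689]
tool_rot: [180.0, 0.0, 137.1]
force: [0.6, -0.6, 0.8]
grip_width: 0.0397
grasp_force: 10.0
```

```bash
python3 - <<'E'
from h import *
st()
E
```

```text
8.85 [ 0.5335 -0.056   0.0689] [180.    0.  137.1] F [ 0.63 -0.63  0.75] M [-0.123 -0.017 -0.036] w 0.0397 g 10.0
```

Call:
{"name": "jog_arm", "arguments": {
  "motion": [
    {"x":0,"y":0,"z":0,"ax":0,"ay":0,"az":0},
    {"x":0,"y":0,"z":0,"ax":0,"ay":0,"az":-3},
    {"x":0,"y":0,"z":0,"ax":0,"ay":0,"az":-4},
    {"x":0,"y":0,"z":0,"ax":0,"ay":0,"az":-4},
    {"x":0,"y":0,"z":0,"ax":0,"ay":0,"az":-4}
  ],
  "squeeze": 20
}}

```text
time_s: 9.35
tool_pos: [0.534, -0.0557, 0.0691]
tool_rot: [179.9, 0.1, 152.2]
force: [-0.2, 0.6, 3.0]
grip_width: 0.0393
grasp_force: 20.0
```

```bash
python3 - <<'E'
from h import *
st()
E
```

```text
9.35 [ 0.534  -0.0557  0.0691] [1.799e+02 1.000e-01 1.522e+02] F [-0.17  0.55  2.95] M [ 0.057 -0.02  -0.007] w 0.0393 g 20.0
```

Call:
{"name": "jog_arm", "arguments": {
  "motion": [
    {"x":0,"y":0,"z":-0.03,"ax":0,"ay":0,"az":-3},
    {"x":0,"y":0,"z":-0.03,"ax":0,"ay":0,"az":-3},
    {"x":0,"y":0,"z":-0.03,"ax":0,"ay":0,"az":-3},
    {"x":0,"y":0,"z":-0.03,"ax":0,"ay":0,"az":-3},
    {"x":0,"y":0,"z":0,"ax":0,"ay":0,"az":-3}
  ]
}}

```text
time_s: 9.85
tool_pos: [0.534, -0.0555, 0.0703]
tool_rot: [179.9, 0.1, 167.2]
force: [-0.4, 0.9, 2.2]
grip_width: 0.0394
grasp_force: 20.0
```

```bash
python3 - <<'E'
from h import *
st()
E
```

```text
9.85 [ 0.534  -0.0555  0.0703] [1.799e+02 1.000e-01 1.672e+02] F [-0.41  0.88  2.23] M [ 0.108 -0.029 -0.015] w 0.0394 g 20.0
```

Call:
{"name": "jog_arm", "arguments": {
  "motion": [
    {"x":0,"y":0,"z":-0.05,"ax":0,"ay":0,"az":-2},
    {"x":0,"y":0,"z":-0.05,"ax":0,"ay":0,"az":-2},
    {"x":0,"y":0,"z":-0.05,"ax":0,"ay":0,"az":-2},
    {"x":0,"y":0,"z":-0.05,"ax":0,"ay":0,"az":0},
    {"x":0,"y":0,"z":0,"ax":0,"ay":0,"az":0}
  ]
}}

```text
time_s: 10.35
tool_pos: [0.5334, -0.0554, 0.0712]
tool_rot: [180.0, 0.0, 173.0]
force: [4.0, 1.4, -6.1]
grip_width: 0.0394
grasp_force: 20.0
```

```bash
python3 - <<'E'
from h import *
st();st()
E
```

```text
10.35 [ 0.5334 -0.0554  0.0712] [180.   0. 173.] F [ 3.97  1.44 -6.06] M [ 0.254 -0.857 -0.008] w 0.0394 g 20.0
10.35 [ 0.5334 -0.0554  0.0712] [180.   0. 173.] F [ 3.97  1.44 -6.06] M [ 0.254 -0.857 -0.008] w 0.0394 g 20.0
```

Call:
{"name": "jog_arm", "arguments": {
  "motion": [
    {"x":0,"y":0,"z":0,"ax":0,"ay":0,"az":-1.3},
    {"x":0,"y":0,"z":0,"ax":0,"ay":0,"az":-1.3},
    {"x":0,"y":0,"z":0,"ax":0,"ay":0,"az":-1.4},
    {"x":0,"y":0,"z":0,"ax":0,"ay":0,"az":0},
    {"x":0,"y":0,"z":0,"ax":0,"ay":0,"az":0}
  ]
}}

```text
time_s: 10.85
tool_pos: [0.5329, -0.0554, 0.0714]
tool_rot: [180.0, -0.0, 177.1]
force: [2.9, 3.7, -7.2]
grip_width: 0.0394
grasp_force: 20.0
```

```bash
python3 - <<'E'
from h import *
st()
E
```

```text
10.85 [ 0.5329 -0.0554  0.0714] [180.   -0.  177.1] F [ 2.94  3.73 -7.17] M [ 0.781 -0.751 -0.025] w 0.0394 g 20.0
```

Call:
{"name": "jog_arm", "arguments": {
  "motion": [
    {"x":-0.05,"y":0.05,"z":0.05,"ax":0,"ay":0,"az":-1.3},
    {"x":0,"y":0,"z":0,"ax":0,"ay":0,"az":-1.3},
    {"x":0,"y":0,"z":0,"ax":0,"ay":0,"az":-1.4},
    {"x":0,"y":0,"z":0,"ax":0,"ay":0,"az":0},
    {"x":0,"y":0,"z":0,"ax":0,"ay":0,"az":0}
  ]
}}

```text
time_s: 11.35
tool_pos: [0.5334, -0.0558, 0.0713]
tool_rot: [-180.0, -0.0, -179.0]
force: [-1.3, 1.6, -0.6]
grip_width: 0.0393
grasp_force: 20.0
```

```bash
python3 - <<'E'
from h import *
st()
E
```

```text
11.35 [ 0.5334 -0.0558  0.0713] [-180.   -0. -179.] F [-1.3   1.64 -0.57] M [0.407 0.272 0.027] w 0.0393 g 20.0
```

Call:
{"name": "jog_arm", "arguments": {
  "motion": [
    {"x":0,"y":0,"z":-0.05,"ax":0,"ay":0,"az":-1.0},
    {"x":0,"y":0,"z":0,"ax":0,"ay":0,"az":-1.0},
    {"x":0,"y":0,"z":0,"ax":0,"ay":0,"az":-1.0},
    {"x":0,"y":0,"z":0,"ax":0,"ay":0,"az":0},
    {"x":0,"y":0,"z":0,"ax":0,"ay":0,"az":0}
  ]
}}

```text
time_s: 11.85
tool_pos: [0.5335, -0.0558, 0.0715]
tool_rot: [-180.0, -0.0, -175.9]
force: [-0.6, -0.2, -2.7]
grip_width: 0.0394
grasp_force: 20.0
```

```bash
python3 - <<'E'
from h import *
st()
E
```

```text
11.85 [ 0.5335 -0.0558  0.0715] [-180.    -0.  -175.9] F [-0.62 -0.22 -2.71] M [0.061 0.067 0.002] w 0.0394 g 20.0
```

Call:
{"name": "jog_arm", "arguments": {
  "motion": [
    {"x":0,"y":0,"z":-0.03,"ax":0,"ay":0,"az":-1.0},
    {"x":0,"y":0,"z":0,"ax":0,"ay":0,"az":-1.0},
    {"x":0,"y":0,"z":0,"ax":0,"ay":0,"az":-1.0},
    {"x":0,"y":0,"z":0,"ax":0,"ay":0,"az":0},
    {"x":0,"y":0,"z":0,"ax":0,"ay":0,"az":0}
  ]
}}

```text
time_s: 12.35
tool_pos: [0.5335, -0.0557, 0.0717]
tool_rot: [-180.0, -0.0, -172.9]
force: [-0.8, -0.4, -5.5]
grip_width: 0.0395
grasp_force: 20.0
```

```bash
python3 - <<'E'
from h import *
st()
E
```

```text
12.35 [ 0.5335 -0.0557  0.0717] [-180.    -0.  -172.9] F [-0.82 -0.4  -5.5 ] M [-0.232 -0.074 -0.04 ] w 0.0395 g 20.0
```

Call:
{"name": "jog_arm", "arguments": {
  "motion": [
    {"x":0,"y":0,"z":0.02,"ax":0,"ay":0,"az":-1.0},
    {"x":0,"y":0,"z":0,"ax":0,"ay":0,"az":-1.0},
    {"x":0,"y":0,"z":0,"ax":0,"ay":0,"az":0},
    {"x":0,"y":0,"z":0,"ax":0,"ay":0,"az":0},
    {"x":0,"y":0,"z":0,"ax":0,"ay":0,"az":0}
  ]
}}

```text
time_s: 12.85
tool_pos: [0.5336, -0.0555, 0.0718]
tool_rot: [-180.0, 0.0, -170.9]
force: [-0.6, -0.1, -2.3]
grip_width: 0.0394
grasp_force: 20.0
```

```bash
python3 - <<'E'
from h import *
st()
E
```

```text
12.85 [ 0.5336 -0.0555  0.0718] [-180.     0.  -170.9] F [-0.65 -0.13 -2.25] M [-0.264  0.098 -0.025] w 0.0394 g 20.0
```

Call:
{"name": "jog_arm", "arguments": {
  "motion": [
    {"x":0,"y":0,"z":-0.02,"ax":0,"ay":0,"az":-1.0},
    {"x":0,"y":0,"z":0,"ax":0,"ay":0,"az":-1.0},
    {"x":0,"y":0,"z":0,"ax":0,"ay":0,"az":-1},
    {"x":0,"y":0,"z":0,"ax":0,"ay":0,"az":0},
    {"x":0,"y":0,"z":0,"ax":0,"ay":0,"az":0}
  ]
}}

```text
time_s: 13.35
tool_pos: [0.534, -0.0556, 0.0722]
tool_rot: [-180.0, 0.1, -167.9]
force: [0.5, -1.7, -2.1]
grip_width: 0.0392
grasp_force: 20.0
```

```bash
python3 - <<'E'
from h import *
st()
E
```

```text
13.35 [ 0.534  -0.0556  0.0722] [-1.800e+02  1.000e-01 -1.679e+02] F [ 0.48 -1.72 -2.12] M [-0.38  -0.08  -0.003] w 0.0392 g 20.0
```

Call:
{"name": "jog_arm", "arguments": {
  "motion": [
    {"x":0,"y":0,"z":-0.03,"ax":0,"ay":0,"az":-1.0},
    {"x":0,"y":0,"z":0,"ax":0,"ay":0,"az":-1.0},
    {"x":0,"y":0,"z":0,"ax":0,"ay":0,"az":-1},
    {"x":0,"y":0,"z":0,"ax":0,"ay":0,"az":0},
    {"x":0,"y":0,"z":0,"ax":0,"ay":0,"az":0}
  ]
}}

```text
time_s: 13.85
tool_pos: [0.5341, -0.0551, 0.0725]
tool_rot: [180.0, 0.1, -164.9]
force: [-0.5, 0.6, 2.7]
grip_width: 0.0395
grasp_force: 20.0
```

```bash
python3 - <<'E'
from h import *
st()
E
```

```text
13.85 [ 0.5341 -0.0551  0.0725] [ 1.800e+02  1.000e-01 -1.649e+02] F [-0.53  0.63  2.66] M [ 0.058 -0.032 -0.015] w 0.0395 g 20.0
```

The pull force flipped from −2 to +2.7 N, so the key came free at about 55–58° of turn. I'll turn about 4° more to the middle of the slot, then lift gently.

Call:
{"name": "jog_arm", "arguments": {
  "motion": [
    {"x":0,"y":0,"z":0,"ax":0,"ay":0,"az":-1.3},
    {"x":0,"y":0,"z":0,"ax":0,"ay":0,"az":-1.3},
    {"x":0,"y":0,"z":0,"ax":0,"ay":0,"az":-1.4},
    {"x":0,"y":0,"z":0,"ax":0,"ay":0,"az":0},
    {"x":0,"y":0,"z":0,"ax":0,"ay":0,"az":0}
  ]
}}

```text
time_s: 14.35
tool_pos: [0.5338, -0.0551, 0.0722]
tool_rot: [180.0, 0.0, -160.9]
force: [1.4, 1.1, 1.8]
grip_width: 0.0395
grasp_force: 20.0
```

```bash
python3 - <<'E'
from h import *
st()
E
```

```text
14.35 [ 0.5338 -0.0551  0.0722] [ 180.     0.  -160.9] F [1.39 1.06 1.8 ] M [ 0.301 -0.15   0.027] w 0.0395 g 20.0
```

Fz stays positive and there's no stop torque. Lifting 3 mm gently to test.

Call:
{"name": "jog_arm", "arguments": {
  "motion": [
    {"x":0,"y":0,"z":-0.1,"ax":0,"ay":0,"az":0},
    {"x":0,"y":0,"z":-0.1,"ax":0,"ay":0,"az":0},
    {"x":0,"y":0,"z":-0.1,"ax":0,"ay":0,"az":0},
    {"x":0,"y":0,"z":0,"ax":0,"ay":0,"az":0},
    {"x":0,"y":0,"z":0,"ax":0,"ay":0,"az":0}
  ]
}}

```text
time_s: 14.85
tool_pos: [0.5336, -0.0553, 0.0752]
tool_rot: [180.0, 0.0, -160.9]
force: [0.6, 1.1, 1.8]
grip_width: 0.0396
grasp_force: 20.0
```

```bash
python3 - <<'E'
from h import *
st()
E
```

```text
14.85 [ 0.5336 -0.0553  0.0752] [ 180.     0.  -160.9] F [0.62 1.13 1.77] M [ 0.3   -0.086 -0.012] w 0.0396 g 20.0
```

Call:
{"name": "jog_arm", "arguments": {
  "motion": [
    {"x":0,"y":0,"z":-0.2,"ax":0,"ay":0,"az":0},
    {"x":0,"y":0,"z":-0.2,"ax":0,"ay":0,"az":0},
    {"x":0,"y":0,"z":-0.2,"ax":0,"ay":0,"az":0},
    {"x":0,"y":0,"z":-0.1,"ax":0,"ay":0,"az":0},
    {"x":0,"y":0,"z":0,"ax":0,"ay":0,"az":0}
  ]
}}

```text
time_s: 15.35
tool_pos: [0.5335, -0.0555, 0.0822]
tool_rot: [-180.0, -0.0, -160.9]
force: [-0.3, -0.6, -0.4]
grip_width: 0.0392
grasp_force: 20.0
```

```bash
python3 - <<'E'
from h import *
st()
E
```

```text
15.35 [ 0.5335 -0.0555  0.0822] [-180.    -0.  -160.9] F [-0.28 -0.65 -0.37] M [ 0.017  0.042 -0.036] w 0.0392 g 20.0
```

Free and following. Lifting out.

Call:
{"name": "jog_arm", "arguments": {
  "motion": [
    {"x":0,"y":0,"z":-0.5,"ax":0,"ay":0,"az":0},
    {"x":0,"y":0,"z":-0.5,"ax":0,"ay":0,"az":0},
    {"x":0,"y":0,"z":-0.5,"ax":0,"ay":0,"az":0},
    {"x":0,"y":0,"z":-0.5,"ax":0,"ay":0,"az":0},
    {"x":0,"y":0,"z":-0.5,"ax":0,"ay":0,"az":0}
  ]
}}

```text
time_s: 15.85
tool_pos: [0.5338, -0.0554, 0.1078]
tool_rot: [-180.0, 0.0, -160.9]
force: [0.5, -0.5, -0.7]
grip_width: 0.0397
grasp_force: 20.0
```

Call:
{"name": "jog_arm", "arguments": {
  "motion": [
    {"x":0,"y":0,"z":-1,"ax":0,"ay":0,"az":0},
    {"x":0,"y":0,"z":-1,"ax":0,"ay":0,"az":0},
    {"x":0,"y":0,"z":-1,"ax":0,"ay":0,"az":0},
    {"x":0,"y":0,"z":-1,"ax":0,"ay":0,"az":0},
    {"x":0,"y":0,"z":0,"ax":0,"ay":0,"az":0}
  ]
}}

```text
time_s: 16.35
tool_pos: [0.5348, -0.0555, 0.1491]
tool_rot: [-180.0, 0.2, -160.9]
force: [0.4, 0.3, -0.4]
grip_width: 0.0393
grasp_force: 20.0
```

```bash
python3 - <<'E'
from h import *
st()
b=env.read_camera("side")[:,:,::-1]
cv2.imwrite("pics/s4.png",cv2.resize(b[100:330,200:420],None,fx=2.5,fy=2.5))
go((.5335,-.1555,.148),None,5)
go((.430,-.283,.15),-160.9,8)
E
```

```text
16.35 [ 0.5348 -0.0555  0.1491] [-180.     0.2 -160.9] F [ 0.38  0.26 -0.42] M [-0.021 -0.005 -0.057] w 0.0393 g 20.0
from [ 0.5343 -0.0554  0.1482] [-1.800e+02  1.000e-01 -1.609e+02] t 16.4
[ 0.67 -1.89  0.  ] az 0.0
[ 0.67 -1.89  0.  ] az 0.0
[ 0.67 -1.89  0.  ] az 0.0
[ 0.67 -1.89  0.  ] az 0.0
[ 0.67 -1.89  0.  ] az 0.0
from [ 0.5343 -0.0554  0.1482] [-1.800e+02  1.000e-01 -1.609e+02] t 16.4
[ 2.16 -2.26 -0.03] az -0.0
[ 2.16 -2.26 -0.03] az -0.0
[ 2.16 -2.26 -0.03] az -0.0
[ 2.16 -2.26 -0.03] az -0.0
[ 2.16 -2.26 -0.03] az -0.0
[ 2.16 -2.26 -0.03] az -0.0
[ 2.16 -2.26 -0.03] az -0.0
[ 2.16 -2.26 -0.03] az -0.0
```

View pics/s4.png

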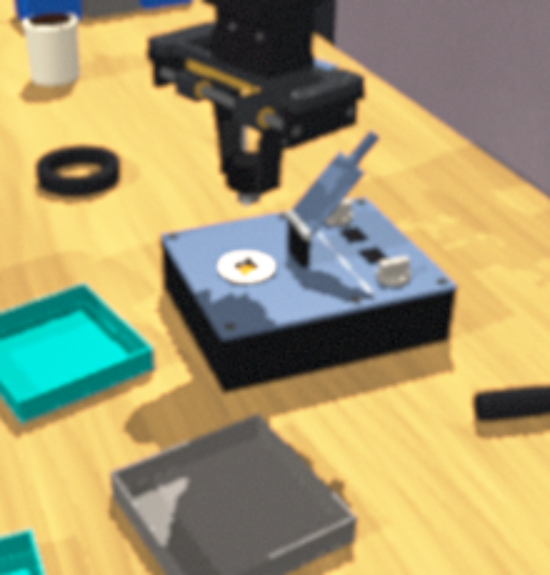

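The cap is out of the ring (now empty at (247,267)) and held in the gripper at (247,180). The lid is open and the grey tray is at (230,490). Carrying it over.

Call:
{"name": "jog_arm", "arguments": {
  "motion": [
    {"x":2.1,"y":-2.3,"z":0,"ax":0,"ay":0,"az":0},
    {"x":2.1,"y":-2.3,"z":0,"ax":0,"ay":0,"az":0},
    {"x":2.1,"y":-2.3,"z":0,"ax":0,"ay":0,"az":0},
    {"x":2.1,"y":-2.3,"z":0,"ax":0,"ay":0,"az":0},
    {"x":2.1,"y":-2.3,"z":0,"ax":0,"ay":0,"az":0}
  ]
}}

```text
time_s: 16.9
tool_pos: [0.471, -0.1993, 0.1467]
tool_rot: [180.0, -0.0, -160.9]
force: [1.0, 0.3, -1.2]
grip_width: 0.0394
grasp_force: 20.0
```

Call:
{"name": "jog_arm", "arguments": {
  "motion": [
    {"x":2.1,"y":-2.2,"z":0,"ax":0,"ay":0,"az":0},
    {"x":2.1,"y":-2.2,"z":0,"ax":0,"ay":0,"az":0},
    {"x":2.1,"y":-2.2,"z":0,"ax":0,"ay":0,"az":0},
    {"x":0,"y":0,"z":1,"ax":0,"ay":0,"az":0},
    {"x":0,"y":0,"z":2,"ax":0,"ay":0,"az":0}
  ]
}}

```text
time_s: 17.4
tool_pos: [0.4344, -0.2826, 0.1176]
tool_rot: [-179.9, 0.1, -161.1]
force: [1.5, 0.6, -0.6]
grip_width: 0.0396
grasp_force: 20.0
```

```bash
python3 - <<'E'
from h import *
go((.430,-.283,.04),-160.9,5)
E
```

```text
from [ 0.4344 -0.2826  0.1176] [-1.799e+02  1.000e-01 -1.611e+02] t 17.4
[0.09 0.02 1.55] az -0.03
[0.09 0.02 1.55] az -0.03
[0.09 0.02 1.55] az -0.03
[0.09 0.02 1.55] az -0.03
[0.09 0.02 1.55] az -0.03
```

Call:
{"name": "jog_arm", "arguments": {
  "motion": [
    {"x":0.2,"y":0,"z":2,"ax":0,"ay":0,"az":0},
    {"x":0.2,"y":0,"z":2,"ax":0,"ay":0,"az":0},
    {"x":0,"y":0,"z":2,"ax":0,"ay":0,"az":0},
    {"x":0,"y":0,"z":1.2,"ax":0,"ay":0,"az":0},
    {"x":0,"y":0,"z":0.8,"ax":0,"ay":0,"az":0}
  ]
}}

```text
time_s: 17.9
tool_pos: [0.4297, -0.2819, 0.0358]
tool_rot: [179.9, -0.1, -160.9]
force: [-0.7, -0.6, -0.2]
grip_width: 0.0397
grasp_force: 20.0
```

Call:
{"name": "jog_arm", "arguments": {
  "motion": [
    {"x":0,"y":0,"z":0.3,"ax":0,"ay":0,"az":0},
    {"x":0,"y":0,"z":0.3,"ax":0,"ay":0,"az":0},
    {"x":0,"y":0,"z":0.2,"ax":0,"ay":0,"az":0},
    {"x":0,"y":0,"z":0,"ax":0,"ay":0,"az":0},
    {"x":0,"y":0,"z":0,"ax":0,"ay":0,"az":0}
  ]
}}

```text
time_s: 18.4
tool_pos: [0.4305, -0.2828, 0.0296]
tool_rot: [-180.0, 0.0, -160.9]
force: [-0.0, 0.4, -0.6]
grip_width: 0.0396
grasp_force: 20.0
```

```bash
python3 - <<'E'
from h import *
st()
E
```

```text
18.4 [ 0.4305 -0.2828  0.0296] [-180.     0.  -160.9] F [-0.01  0.4  -0.64] M [0.028 0.029 0.095] w 0.0396 g 20.0
```

Now down until it touches.

Call:
{"name": "jog_arm", "arguments": {
  "motion": [
    {"x":0,"y":0,"z":0.2,"ax":0,"ay":0,"az":0},
    {"x":0,"y":0,"z":0.2,"ax":0,"ay":0,"az":0},
    {"x":0,"y":0,"z":0.1,"ax":0,"ay":0,"az":0},
    {"x":0,"y":0,"z":0,"ax":0,"ay":0,"az":0},
    {"x":0,"y":0,"z":0,"ax":0,"ay":0,"az":0}
  ]
}}

```text
time_s: 18.9
tool_pos: [0.4302, -0.2827, 0.0241]
tool_rot: [180.0, -0.0, -160.9]
force: [0.3, -0.0, 0.4]
grip_width: 0.0394
grasp_force: 20.0
```

Call:
{"name": "jog_arm", "arguments": {
  "motion": [
    {"x":0,"y":0,"z":0.1,"ax":0,"ay":0,"az":0},
    {"x":0,"y":0,"z":0.1,"ax":0,"ay":0,"az":0},
    {"x":0,"y":0,"z":0,"ax":0,"ay":0,"az":0},
    {"x":0,"y":0,"z":0,"ax":0,"ay":0,"az":0},
    {"x":0,"y":0,"z":0,"ax":0,"ay":0,"az":0}
  ]
}}

```text
time_s: 19.4
tool_pos: [0.4302, -0.2827, 0.0222]
tool_rot: [180.0, 0.0, -160.9]
force: [-0.3, 0.8, -0.6]
grip_width: 0.0391
grasp_force: 20.0
```

Call:
{"name": "jog_arm", "arguments": {
  "motion": [
    {"x":0,"y":0,"z":0.1,"ax":0,"ay":0,"az":0},
    {"x":0,"y":0,"z":0.1,"ax":0,"ay":0,"az":0},
    {"x":0,"y":0,"z":0,"ax":0,"ay":0,"az":0},
    {"x":0,"y":0,"z":0,"ax":0,"ay":0,"az":0},
    {"x":0,"y":0,"z":0,"ax":0,"ay":0,"az":0}
  ]
}}

```text
time_s: 19.9
tool_pos: [0.4304, -0.2827, 0.0206]
tool_rot: [180.0, 0.0, -160.9]
force: [-0.7, 0.3, 5.2]
grip_width: 0.0393
grasp_force: 20.0
```

Call:
{"name": "jog_arm", "arguments": {
  "motion": [
    {"x":0,"y":0,"z":0,"ax":0,"ay":0,"az":0},
    {"x":0,"y":0,"z":0,"ax":0,"ay":0,"az":0},
    {"x":0,"y":0,"z":0,"ax":0,"ay":0,"az":0},
    {"x":0,"y":0,"z":0,"ax":0,"ay":0,"az":0},
    {"x":0,"y":0,"z":0,"ax":0,"ay":0,"az":0}
  ],
  "claw": 0.5
}}

```text
time_s: 20.4
tool_pos: [0.4301, -0.2826, 0.02]
tool_rot: [180.0, -0.0, -160.9]
force: [0.3, 0.8, -0.2]
grip_width: 0.0641
grasp_force: 0.0
```

Call:
{"name": "jog_arm", "arguments": {
  "motion": [
    {"x":0,"y":0,"z":-1,"ax":0,"ay":0,"az":0},
    {"x":0,"y":0,"z":-2,"ax":0,"ay":0,"az":0},
    {"x":0,"y":0,"z":-3,"ax":0,"ay":0,"az":0},
    {"x":0,"y":0,"z":-3,"ax":0,"ay":0,"az":0},
    {"x":0,"y":0,"z":-3,"ax":0,"ay":0,"az":0}
  ]
}}

```text
time_s: 20.9
tool_pos: [0.43, -0.2829, 0.142]
tool_rot: [-180.0, 0.0, -161.0]
force: [0.6, 0.2, -0.1]
grip_width: 0.0649
grasp_force: 0.0
```

```bash
python3 - <<'E'
from h import *
st()
b=env.read_camera("side")[:,:,::-1]
cv2.imwrite("pics/s5.png",cv2.resize(b[120:370,150:480],None,fx=2.3,fy=2.3))
p=env.camera_params("side");u=np.array(w2px(p,(.43,-.283,.03)));print((u-[150,120])*2.3)
E
```

```text
20.9 [ 0.43   -0.2829  0.142 ] [-180.    0. -161.] F [ 0.56  0.17 -0.08] M [ 0.026 -0.035  0.027] w 0.0649 g 0.0
[324.33791338 405.25425507]
```

View pics/s5.png

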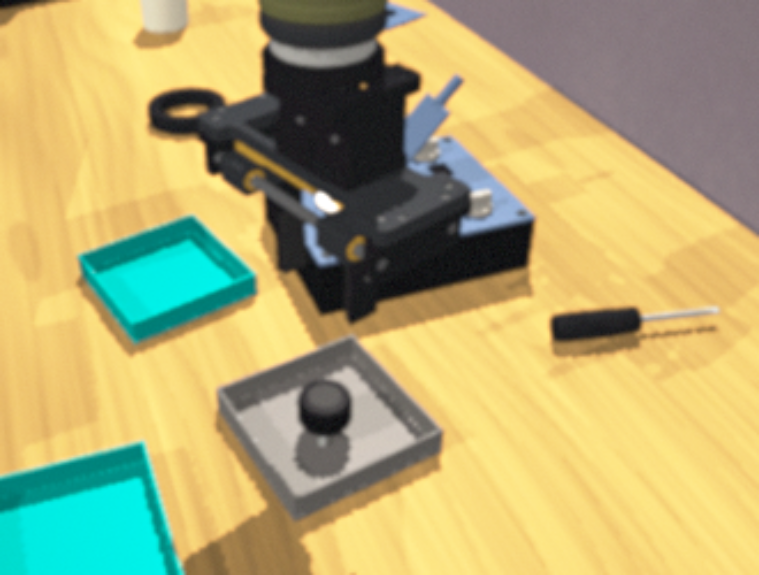

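The cap stands in the middle of the grey tray at (325,405), the lid is open, and the wheel and driver are where they were. The gripper is clear, so I'm handing in.

```bash
python3 -c "
from cell import env
print(env.sign_off())"
```

```text
the job is handed in; nothing more can be done
None
```

I flipped the lid open, unscrewed the cap by feel without forcing it, and left it in the grey tray; the job is handed in at about 21 s, and no verdict was returned.

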